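Rock the angle gauge on the sprung specimen stud to its tab

ROBOT

A 6-joint arm with a two-finger parallel gripper is mounted at the origin on the work surface. World frame = base frame: x ahead of the robot, y to its left, z up, the work surface at z = 0. Lengths are in mm, angles in rad, forces in N, time in s.
With the tool pointing down it reaches from about 325 to 1000 mm from the base axis. Payload 5.1 kg.
Tool frame: the origin (TCP) lies on the centre line of the jaws, within the pads' length; the fingertips stand 25 mm ahead of it and the grasp point (between the pads) lies 6 mm ahead of it; z points along the fingers, y is the line along which they close (so a half turn about z gives the same grasp; the last joint's range is limited). The gripper opens to 85 mm and grips with 20 to 120 N. Pads are 22 mm wide; open, the fingers measure 114 mm over their backs; the gripper's body (76 mm by 85 mm) begins 54 mm behind the grasp point. The pads swing forward as they close: fully open they stand 13 mm farther back than shut.
Start: joints at [1.038, 0.124, 1.65, -0, 1.367, -0.083], TCP at [282.629, 585.326, 256.322] pointing down, gripper open.
Joint ranges: [-2.61, 2.61], [-1.02, 2.33], [0.03, 2.71], [-1.35, 4.49], [0.32, 2.68], [-2.91, 2.91]. Speed limits (rad/s): [2.57, 2.57, 3.14, 3.14, 3.14, 3.14].

INTERFACE

Orientations are given as a unit quaternion [w, x, y, z].
In Python, from plant import telemetry, vision, arm gives the robot as it stands.
- The arm moves only by the tool play_rows, never from a script. Its argument "increments" is a list of rows, each a list of 7 numbers: the opening, from -1 (shut) to 1 (fully open), then the shift along the tool's x, y, z in mm, then the turn, a rotation vector about the tool's x, y, z in degrees. In form: [[hand, tx, ty, tz, wx, wy, wz], ...]. A call has 1 to 10 rows; each row shifts and turns the commanded pose from where the row before left it, along the tool's axes as they then stand; what a row does not reach is not made up. A row lasts 1/8 s, in which the tool goes at most 62.5 mm and 10.7 degrees, less where a joint would pass 70% of its speed; a pose out of reach is approached as far as the arm can. A call with a gripper value outside its range is refused whole. The fingers move at their own pace and stop on an object; "force" is the grip in N (left out, the last holds). Time passes only in rows, so rows that do not move let the fingers close. It gives the time, the measured TCP pose, the force and the opening at its end, in the units of the state.
- telemetry.observe(): the state, without advancing time (a new reading comes with each control period).
- vision.get_image(name): name is "side" or "top" or "wrist"; returns (picture, depth): 400x640x3 uint8, red, green, blue; 400x640 float32, mm along the optical axis (not along the pixel's ray), 0 where there is no reading.
- vision.get_calibration(name): a dict with "fx", "fy", "cx", "cy" (pixels), "origin" and "attitude" of the camera in the world; the wrist camera has in their place "tool_from_camera" (4x4, takes a point from camera to tool coordinates, whose origin is the TCP and whose axes are the flange's). Camera axes: x right, y up, looking along -z (the intrinsics and any distortion apply to the point x, -y, -z); pixel columns grow to the right and rows downward; lengths in mm; the calibration is good to about 2 mm. A picture is of the moment at which its call begins: read the wrist's pose just before it. get_calibration takes no time and is no camera call.
- arm.job_done(): hands the job in, once; it reports no verdict.
The state is a dict: "time_s": time; "joint_positions": joint angles; "dq": joint speeds; "tau": joint torques, N m; "position": TCP position; "tool_rot": TCP orientation; "wrist_force": force on the tool from outside, world axes, zero at the start; "wrist_torque": the same for the moment, N m; "opening": finger opening in mm.
Only numpy, scipy, OpenCV 4.12 (cv2) and the standard library are available. Lean on these libraries where they do the work, as an engineer would, in place of code of your own. Each camera call takes 0.05 s, during which the arm holds its last target. There are 200 camera calls.

TASK

Take the angle gauge by its grey grip block and stand it upright with the middle of its foot on the lumpy stone on top of the sprung stud; then, keeping it on the stud, lean the gauge sideways (in the plane of its scale) until the swinging pointer settles on the small tab on the scale, so that a colleague can mark that slope off. Finish while still gripping it there, steady, pointer on the tab, the stud lightly pressed but not bottomed and nothing else carrying the gauge; leave the dishes, jar and tip box where they are.

Things in the scene. Friction and masses are not known exactly. Their poses are not given: they have to be found in the camera images.
- gauge: Angle gauge, 0.24 to 0.36 kg, loose, standing upright on the bench. Origin: centre of the underside of its flat foot; z up, y along the foot in the scale's plane, x square to the scale. Foot 50 (x) by 100 (y) by 12 mm; two posts at y = +-46 mm; crossbar 100 mm long (y), 12 mm thick, top at z = 124 mm. Pointer pivot at z = 110 mm, white scale arc of 66 to 78 mm radius below it.
- gauge_grip (a point): Middle of the gauge's grey grip block, 150 mm above the foot's underside. The block is 26 by 26 mm and 52 mm high (z = 124 to 176 mm), on the middle of the crossbar, to be pinched across x or y from above.
- pointer (a joint): Swing of the gauge's brass pendulum pointer about the gauge's +x axis through the pivot, rad; 0 when it points straight to the foot's middle, positive towards the gauge's +y. It hangs plumb, so leaning the gauge's top towards its +y by an angle a makes it read +a. It swings at about 2 Hz and settles in a second or two.
- tab (a joint): Angle of the brass tab (8 mm wide, standing out of the scale arc) about the same pivot and in the same sense, rad; always on the +y side, 0.25 to 0.45. Stiff: it stays where it is. When pointer equals tab the pointer is on the tab.
- pointer_tip (a point): The pointer's tip, 68 mm from the pivot.
- tab_mark (a point): The point of the tab, 68 mm from the pivot: where the pointer tip must settle.
- holder: Specimen holder, fixed to the bench: grey block 100 by 100 by 28 mm with a steel collar (52 mm across) up to 38 mm; origin at the centre of its underside. The stud stands up in its middle.
- stud_top (a point): Top of the uneven stone (30 mm across, domed, with three unequal lumps; the highest is 6 mm off the axis) on the stud, on the stud's axis; 70 mm above the bench when not pressed. It moves down with the stud.
- stud (a joint): How far the sprung stud is pressed down, m: 0 free, 0.015 bottomed. The spring is soft: about 0.8 N starts it moving, then 0.35 N per mm, about 6 N at the bottom.
- dishes: Stack of clear culture dishes, 90 mm across, 37 mm high, loose; origin at the centre of its underside. Leave alone.
- jar: Yellow jar with a red lid, 86 mm across, 91 mm high, loose; origin at the centre of its underside. Leave alone.
- tipbox: White tip box with a clear lid, 120 (x) by 80 (y) by 61 mm, loose; origin at the centre of its underside. Leave alone.

How it is judged (in metres and radians):
On the way:
1. the gauge stands upright (within 0.15 rad) with the middle of its foot on the stud, off the bench (distance between gauge and stud_top below 0.03 m and contact force between gauge and holder above 0.3 N and height (world z) of gauge above 0.045 m and angle between gauge's own z axis and vertical below 0.15 rad), for 0.2 s.
At the end, for the whole second after the job is handed in: The gripper still holds the gauge at rest; the middle of its foot is within 30 mm of the stud's top and presses the stud 1 to 14 mm down; its foot's middle is over 45 mm above the bench; it leans at most 0.2 rad out of the scale's plane; the pointer's tip is within 4 mm of the tab's point and still (distance between pointer_tip and tab_mark below 0.004 m and velocity of joint pointer between -0.3 and 0.3 rad/s and distance between gauge and stud_top below 0.03 m and contact force between gauge and holder above 0.3 N and value of joint stud between 0.001 and 0.014 m and contact force between gauge and the fingers above 1 N and height (world z) of gauge above 0.045 m and angle between gauge's own x axis and vertical between 1.37 and 1.77 rad and linear speed of gauge below 0.03 m/s); the arm keeps its last pose, push and grip.
It fails at once if dishes moved more than 20 mm (distance of dishes from where it was at the start of the episode above 0.02 m).
It fails at once if jar moved more than 20 mm (distance of jar from where it was at the start of the episode above 0.02 m).
It fails at once if tip box moved more than 20 mm (distance of tipbox from where it was at the start of the episode above 0.02 m).
It fails at once if the gauge is tipped over (angle between gauge's own z axis and vertical above 1 rad).
It also fails if it takes over 58 s, if anything falls off the work surface, if the arm or the gripper's body presses on something with over 40 N, if the wrist force passes 120 N, or if a joint passes its speed limit or range.

## Working session

There is one attempt and no reset: what is moved stays moved. The work goes in short steps, Python scripts to look and compute and a tool call to move; the robot and the scene stay as the last step left them, time stands still between calls to the robot, and variables do not carry over. Pictures are saved under pics/ and viewed, on a budget of 10 in all, crops included, one or two more only if the job needs it, and the job is handed in when it is done.

Besides the shell and the picture viewer there is one more tool, called after ">>>" by a JSON object that holds its "method" and its "body", one argument or row to a line. play_rows: Moves the arm, as the interface text tells. Its arguments: {"type":"object","properties":{"increments":{"type":"array","items":{"type":"array","items":{"type":"number"}}},"force":{"type":"number"}},"required":["increments"]}

```bash
mkdir -p pics; ls; cat > h.py <<'E'
import numpy as np, cv2
from scipy.spatial.transform import Rotation as R
from plant import telemetry, vision, arm
def rot(a):
    a=np.array(a,float)
    return a if a.shape==(3,3) else R.from_quat(a,scalar_first=True).as_matrix()
def cam(n):
    c=vision.get_calibration(n)
    if n=="wrist":
        s=telemetry.observe(); T=np.array(c["tool_from_camera"]); Rt=rot(s["tool_rot"])
        return c,np.array(s["position"])+Rt@T[:3,3],Rt@T[:3,:3]
    return c,np.array(c["origin"]),rot(c["attitude"])
def pts(k,uv,d):
    "pixels (N,2) with depth -> world"
    c,o,A=k; uv=np.atleast_2d(uv).astype(float); d=np.asarray(d,float)
    x=(uv[:,0]-c["cx"])/c["fx"]; y=(uv[:,1]-c["cy"])/c["fy"]
    return o+(np.c_[x,-y,-np.ones_like(x)]*d.reshape(-1,1))@A.T
def plane(k,uv,z):
    o=k[1]; p=pts(k,uv,np.ones(len(np.atleast_2d(uv))))-o
    return o+p*((z-o[2])/p[:,2:3])
def cloud(k,D):
    v,u=np.indices(D.shape); return pts(k,np.c_[u.ravel(),v.ravel()],D.ravel()).reshape(*D.shape,3)
E
python3 - <<'E'
from h import *
print(telemetry.observe())
for n in("side","top","wrist"):
    k=cam(n); I,D=vision.get_image(n); np.savez(f"{n}0.npz",I=I,D=D,o=k[1],A=k[2]); cv2.imwrite(f"pics/{n}0.png",I[...,::-1]); print(n,k)
E
```

```text
pics
{'time_s': 0.0, 'joint_positions': array([ 1.03838432e+00,  1.24542777e-01,  1.65168030e+00, -1.83158738e-05,
        1.36749511e+00, -8.26326855e-02]), 'dq': array([-0.00022158, -0.00120971,  0.00236557, -0.00214045,  0.00173783,
        0.00101092]), 'tau': array([ 8.41194378e-04, -4.23615575e+01, -3.65449548e+01, -1.36753288e-04,
        7.22437762e-03, -1.06509933e-05]), 'position': array([282.36279563, 584.84541289, 255.02485623]), 'tool_rot': array([-3.13150865e-04,  2.22996866e-01,  9.74818582e-01, -1.01562304e-03]), 'wrist_force': array([ 0.07946652, -0.43091933, -0.107813  ]), 'wrist_torque': array([0.02051985, 0.00611446, 0.02000481]), 'opening': 85.377688100768}
side ({'fx': 410.10958148615083, 'fy': 410.10958148615083, 'cx': 327.4347575607507, 'cy': 198.96425591161002, 'origin': array([  168.84515982, -1049.02437674,   894.30662647]), 'attitude': array([ 0.86259633,  0.45991566, -0.10126684, -0.18479768])}, array([  168.84515982, -1049.02437674,   894.30662647]), array([[ 0.91118969,  0.22566319, -0.34468751],
       [-0.41196002,  0.5086548 , -0.75601537],
       [ 
[... 458 characters left out ...]
  0.06594818,  0.99768195]]))
wrist ({'fx': 284.15545232661106, 'fy': 284.15545232661106, 'cx': 317.55225624452737, 'cy': 200.2746058666336, 'tool_from_camera': array([[ 1.23142673e-04,  9.48211696e-01,  3.17639047e-01,
         8.21204703e+01],
       [ 9.99999231e-01, -5.08619990e-04,  1.13064451e-03,
         3.01423159e-01],
       [ 1.23364792e-03,  3.17638664e-01, -9.48211030e-01,
        -1.17225073e+02],
       [ 0.00000000e+00,  0.00000000e+00,  0.00000000e+00,
         1.00000000e+00]])}, array([208.678474  , 621.0539781 , 372.38116603]), array([[ 0.43468199, -0.85442428, -0.28462382],
       [ 0.90057847,  0.41129111,  0.14070549],
       [-0.00315894, -0.31748823,  0.94825695]]))
```

View pics/side0.png

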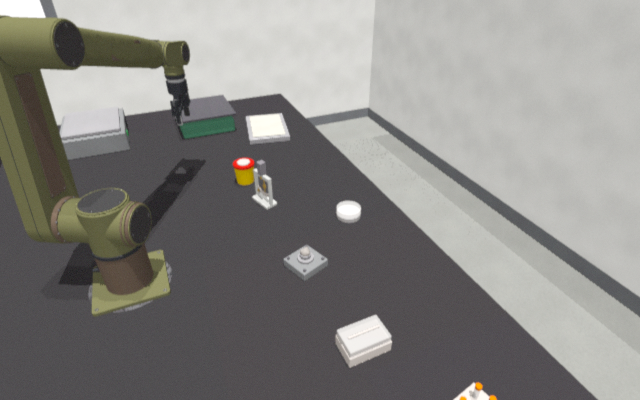

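View pics/top0.png

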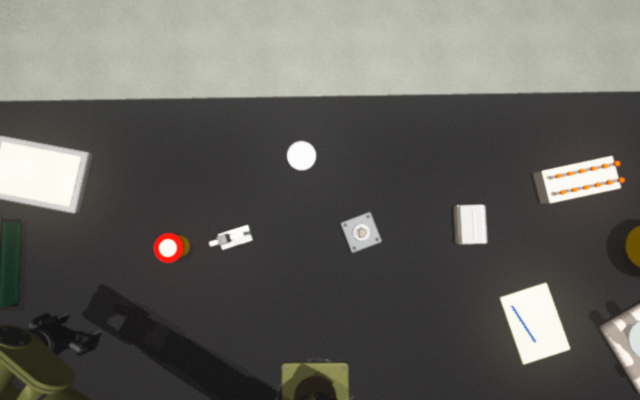

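```bash
python3 - <<'E'
from h import *
for n,(u0,u1,v0,v1),(a0,a1,b0,b1) in (("top",(205,258,220,255),(340,384,208,255)),("side",(245,285,155,212),(280,330,240,280))):
    z=np.load(f"{n}0.npz"); k=cam(n); P=cloud(k,z["D"])
    g=P[v0:v1,u0:u1].reshape(-1,3); rgb=z["I"][v0:v1,u0:u1].reshape(-1,3)
    print(n,"bench z",np.median(P[b0-5:b0,a0:a1,2]))
    for lo,hi in((8,18),(20,100),(110,130),(135,185)):
        q=g[(g[:,2]>lo)&(g[:,2]<hi)]
        if len(q)>3:
            r=cv2.minAreaRect(q[:,:2].astype(np.float32)); print(lo,hi,len(q),q.mean(0).round(1),r, np.percentile(q[:,2],95).round(1))
    h=P[b0:b1,a0:a1].reshape(-1,3)
    for lo,hi in((15,33),(34,45),(50,80)):
        q=h[(h[:,2]>lo)&(h[:,2]<hi)]
        if len(q)>3: print("H",lo,hi,len(q),q.mean(0).round(1),cv2.minAreaRect(q[:,:2].astype(np.float32)),q[:,2].max().round(1))
I=[cv2.resize(np.load("top0.npz")["I"][215:260,150:265],None,fx=5,fy=5,interpolation=cv2.INTER_CUBIC),cv2.resize(np.load("side0.npz")["I"][150:215,225:290],None,fx=5,fy=5,interpolation=cv2.INTER_CUBIC)]
c=np.zeros((560,575,3),np.uint8); c[:225,:575]=I[0]; c[230:555,:325]=I[1]
cv2.imwrite("pics/crop.png",c[...,::-1])
E
```

```text
top bench z 0.9329754668748365
8 18 295 [495.2 243.8  13.1] ((496.2293701171875, 247.24496459960938), (49.78940200805664, 152.85382080078125), 16.849363327026367) 16.7
20 100 21 [506.9 208.8  64. ] ((490.3877258300781, 245.95828247070312), (10.666068077087402, 93.18254852294922), 23.69734764099121) 93.8
110 130 97 [496.4 246.1 125.5] ((497.4414978027344, 252.5975341796875), (18.13697624206543, 100.34735870361328), 16.75056266784668) 128.9
135 185 120 [495.1 248.2 170.9] ((494.5903625488281, 251.08740234375), (25.573204040527344, 26.81262969970703), 16.965288162231445) 179.0
H 15 33 776 [ 506.7 -144.7   28.7] ((506.712646484375, -145.85606384277344), (100.13533782958984, 100.55674743652344), 20.30962371826172) 33.0
H 34 45 127 [ 504.6 -144.5   38.5] ((507.4002685546875, -146.7547607421875), (100.2420654296875, 71.4853286743164), 7.170133590698242) 44.3
H 50 80 101 [ 506.6 -144.6   62.5] ((507.3438415527344, -144.43881225585938), (33.707275390625, 30.26067543029785), 2.9755008220672607) 77.8
side bench z 0.9506786750577589
8 18 192 [486.5 264.   13. ] ((498.4805908203125, 333.023132324
[... 212 characters left out ...]
0 130 79 [493.1 239.8 121. ] ((493.8995666503906, 250.57156372070312), (28.778472900390625, 103.26189422607422), 22.265316009521484) 127.9
135 185 109 [490.4 242.8 160.4] ((492.3014831542969, 245.4931182861328), (29.900449752807617, 25.629777908325195), 5.2291765213012695) 178.1
H 15 33 603 [ 499.6 -161.8   27. ] ((504.93646240234375, -147.69241333007812), (102.83307647705078, 102.87786865234375), 20.212646484375) 33.0
H 34 45 103 [ 501.4 -157.1   38.2] ((503.86322021484375, -148.968994140625), (77.65450286865234, 82.8869400024414), 18.25778579711914) 44.8
H 50 80 91 [ 502.  -153.7   61. ] ((502.85443115234375, -151.4021759033203), (29.668701171875, 29.0190372467041), 46.08283233642578) 70.7
```

View pics/crop.png

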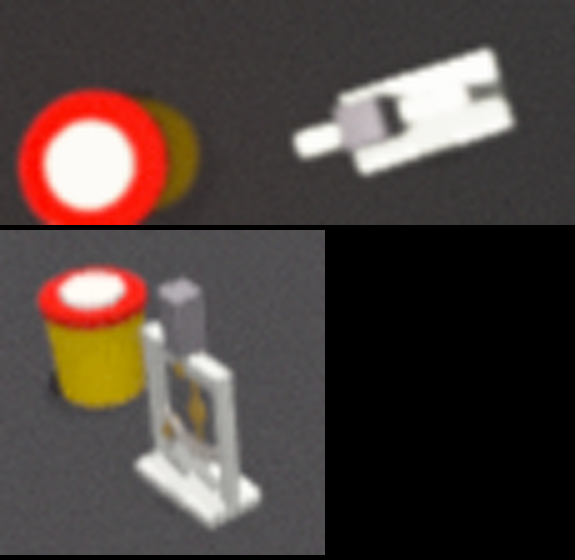

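>>> {"method": "play_rows", "body": {
  "increments": [
    [1, -36.6, -31.3, 0, 0, 0, 0],
    [1, -36.6, -31.3, 0, 0, 0, 0],
    [1, -36.6, -31.3, 0, 0, 0, 0],
    [1, -36.6, -31.3, 0, 0, 0, 0],
    [1, -36.6, -31.3, 0, 0, 0, 0],
    [1, -36.6, -31.3, 0, 0, 0, 0],
    [1, -36.6, -31.3, 0, 0, 0, 0],
    [1, -36.6, -31.3, 0, 0, 0, 0],
    [1, 0, 0, 0, 0, 0, -8.5],
    [1, 0, 0, 0, 0, 0, -8.5]
  ]
}}

```text
time_s: 1.4
position: [437.6, 231.6, 256.0]
tool_rot: [-0.0, 0.075, 0.997, -0.0]
wrist_force: [-0.1, 0.5, -0.3]
opening: 85.5
```

>>> {"method": "play_rows", "body": {
  "increments": [
    [1, 0, 0, 0, 0, 0, -8.5],
    [1, 0, 0, 0, 0, 0, -8.5],
    [1, 0, 0, 0, 0, 0, -8.7],
    [1, 0, 0, 0, 0, 0, 0],
    [1, 0, 0, 0, 0, 0, 0]
  ]
}}

```text
time_s: 2.02
position: [437.3, 232.5, 256.2]
tool_rot: [-0.0, -0.146, 0.989, -0.0]
wrist_force: [-0.0, 0.9, -0.2]
opening: 85.2
```

```bash
python3 - <<'E'
from h import *
k=cam("wrist"); I,D=vision.get_image("wrist"); np.savez("w1.npz",I=I,D=D,o=k[1],A=k[2]); cv2.imwrite("pics/w1.png",I[...,::-1])
s=telemetry.observe(); print(s["time_s"],s["position"],rot(s["tool_rot"]).round(3),s["joint_positions"])
P=cloud(k,D)
g=P.reshape(-1,3); g=g[(np.abs(g[:,0]-494)<90)&(np.abs(g[:,1]-249)<80)]
for lo,hi in((8,18),(112,130),(168,185)):
    q=g[(g[:,2]>lo)&(g[:,2]<hi)]
    if len(q)>3: print(lo,hi,len(q),q.mean(0).round(1),cv2.minAreaRect(q[:,:2].astype(np.float32)),np.median(q[:,2]))
E
```

```text
2.075 [437.32902153 232.49776191 256.17032117] [[-0.957 -0.29  -0.   ]
 [-0.29   0.957 -0.   ]
 [ 0.    -0.    -1.   ]] [ 3.80203693e-01 -2.26548016e-01  1.98724907e+00 -8.65801904e-06
  1.38119980e+00 -1.48439978e+00]
8 18 1841 [487.  247.   11.5] ((492.078369140625, 249.127197265625), (49.712860107421875, 99.43692016601562), 17.226119995117188) 11.499086306215418
112 130 1238 [490.2 248.8 121.7] ((489.1752014160156, 248.46726989746094), (19.62399673461914, 100.19112396240234), 16.53140640258789) 123.13779834230179
168 185 952 [490.  248.7 174.6] ((492.056640625, 249.31448364257812), (26.196271896362305, 25.92381477355957), 16.79658317565918) 175.13148620139293
```

View pics/w1.png

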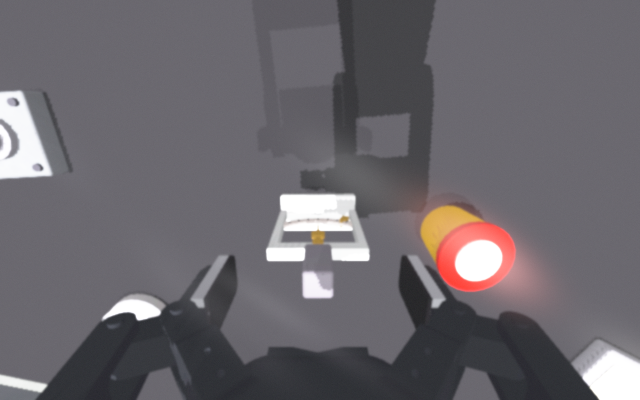

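```bash
python3 - <<'E'
from h import *
z=np.load("w1.npz"); c=vision.get_calibration("wrist"); k=(c,z["o"],z["A"]); P=cloud(k,z["D"])
H=cv2.cvtColor(z["I"],cv2.COLOR_RGB2HSV); m=cv2.inRange(H,(10,110,60),(28,255,255)); m[:,380:]=0;m[:,:250]=0;m[:200]=0;m[260:]=0
n,L,S,C=cv2.connectedComponentsWithStats(m)
a=np.radians(16.9); G=np.array([[np.cos(a),np.sin(a),0],[-np.sin(a),np.cos(a),0],[0,0,1]])
for i in range(1,n):
    if S[i,4]<4: continue
    q=(P[L==i]-[492,249.2,0])@G.T; print(S[i],C[i].round(1),np.median(q,0).round(1),q.min(0).round(1),q.max(0).round(1))
    for x in(-12,-8,-4,0):  # ray onto plane gauge x
        d=G@(pts(k,C[i],[1.])[0]-z["o"]); o=G@(z["o"]-[492,249.2,0]); p=o+d*(x-o[0])/d[0]; print("  ",x,p.round(1),np.arctan2(p[1],110-p[2]).round(3),np.hypot(p[1],110-p[2]).round(1))
for n_ in("top","side"):
    t=np.load(n_+"0.npz"); kk=cam(n_); Q=cloud(kk,t["D"]); HH=cv2.cvtColor(t["I"],cv2.COLOR_RGB2HSV)
    mm=((HH[...,0]<8)|(HH[...,0]>172))&(HH[...,1]>150); mm[:,300:]=0; q=Q[mm]; q=q[np.abs(q[:,2]-90)<8]; print("jar",cv2.minAreaRect(q[:,:2].astype(np.float32)))
E
```

```text
[341 217   7   5  22] [343.7 218.7] [-4.2 33.1 43.2] [-5.2 29.  36.3] [-3.1 37.4 48.9]
   -12 [-12.   31.   61.9] 0.573 57.2
   -8 [-8.  32.  52.1] 0.505 66.2
   -4 [-4.  32.9 42.3] 0.453 75.3
   0 [ 0.  33.9 32.5] 0.412 84.6
[312 231  13  13 138] [317.6 236.9] [ 2.8  0.6 74.7] [-139.    -6.5   64.6] [  8.4   7.7 373.4]
   -12 [-12.    0.2 111. ] 2.973 1.0
   -8 [ -8.    0.2 102.7] 0.021 7.3
   -4 [-4.   0.1 94.4] 0.009 15.6
   0 [ 0.   0.1 86.2] 0.006 23.8
jar ((468.89501953125, 433.03558349609375), (85.21626281738281, 82.88143920898438), 88.5212631225586)
jar ((463.9835205078125, 427.6873779296875), (83.80059051513672, 80.51835632324219), 75.14965057373047)
```

>>> {"method": "play_rows", "body": {
  "increments": [
    [1, -28.6, 0, 0, 0, 0, 0],
    [1, -28.6, 0, 0, 0, 0, 0],
    [1, 0, 0, 20, 0, 0, 0],
    [1, 0, 0, 20, 0, 0, 0],
    [1, 0, 0, 20, 0, 0, 0],
    [1, 0, 0, 20, 0, 0, 0],
    [1, 0, 0, 16, 0, 0, 0],
    [1, 0, 0, 0, 0, 0, 0]
  ]
}}

```text
time_s: 3.08
position: [491.1, 248.8, 158.4]
tool_rot: [-0.002, -0.147, 0.989, -0.0]
wrist_force: [-0.1, 0.0, -0.2]
opening: 85.7
```

>>> {"method": "play_rows", "body": {
  "increments": [
    [-1, 0, 0, 0, 0, 0, 0],
    [-1, 0, 0, 0, 0, 0, 0],
    [-1, 0, 0, 0, 0, 0, 0],
    [-1, 0, 0, 0, 0, 0, 0],
    [-1, 0, 0, 0, 0, 0, 0],
    [-1, 0, 0, 0, 0, 0, 0],
    [-1, 0, 0, 0, 0, 0, 0],
    [-1, 0, 0, 0, 0, 0, 0]
  ],
  "force": 70
}}

```text
time_s: 4.08
position: [492.7, 249.2, 161.2]
tool_rot: [0.001, -0.147, 0.989, 0.0]
wrist_force: [0.5, -1.6, 4.9]
opening: 25.1
```

```bash
python3 - <<'E'
from h import *
k=cam("wrist"); I,D=vision.get_image("wrist"); np.savez("w2.npz",I=I,D=D,o=k[1],A=k[2]); cv2.imwrite("pics/w2.png",I[...,::-1])
s=telemetry.observe(); print(s["time_s"],s["position"],s["wrist_force"],s["opening"],rot(s["tool_rot"]).round(3))
E
```

```text
4.125 [492.72729489 249.25816826 161.18619366] [ 1.35104437 -1.80664902  5.01469647] 25.149140107341243 [[-0.957 -0.291  0.001]
 [-0.291  0.957  0.   ]
 [-0.001 -0.    -1.   ]]
```

View pics/w2.png

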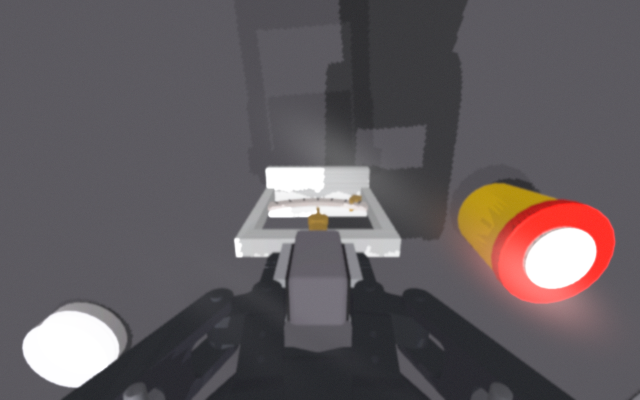

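>>> {"method": "play_rows", "body": {
  "increments": [
    [-1, 0, 0, -8, 0, 0, 0],
    [-1, 0, 0, -17, 0, 0, 0],
    [-1, 0, 0, -25, 0, 0, 0],
    [-1, 0, 0, -25, 0, 0, 0],
    [-1, 0, 0, -20, 0, 0, 0],
    [-1, 0, 0, -15, 0, 0, 0],
    [-1, 0, 0, 0, 0, 0, 0]
  ]
}}

```text
time_s: 5.0
position: [492.7, 249.4, 271.8]
tool_rot: [0.001, -0.147, 0.989, 0.0]
wrist_force: [-0.2, 0.1, -3.5]
opening: 25.4
```

>>> {"method": "play_rows", "body": {
  "increments": [
    [-1, 4.4, -13, 0, 0, 0, 0],
    [-1, 11, -28, 0, 0, 0, 0],
    [-1, 13, -35, 0, 0, 0, 0],
    [-1, 15, -42, 0, 0, 0, 0],
    [-1, 15, -42, 0, 0, 0, 0],
    [-1, 15, -40, 0, 0, 0, 0],
    [-1, 13, -35, 0, 0, 0, 0],
    [-1, 11, -28, 0, 0, 0, 0],
    [-1, 6, -20, 0, 0, 0, 0],
    [-1, 0, 0, 0, 0, 0, 0]
  ]
}}

```text
time_s: 6.25
position: [474.7, -53.1, 268.9]
tool_rot: [-0.001, -0.146, 0.989, 0.0]
wrist_force: [0.8, -0.2, -3.0]
opening: 25.4
```

>>> {"method": "play_rows", "body": {
  "increments": [
    [-1, 0, 0, 0, 0, 0, 0],
    [-1, 0, 0, 0, 0, 0, 0]
  ]
}}

```text
time_s: 6.5
position: [475.4, -51.0, 269.9]
tool_rot: [-0.0, -0.148, 0.989, 0.0]
wrist_force: [-0.9, 0.6, -2.7]
opening: 25.2
```

```bash
python3 - <<'E'
from h import *
k=cam("wrist"); I,D=vision.get_image("wrist"); np.savez("w3.npz",I=I,D=D,o=k[1],A=k[2]); cv2.imwrite("pics/w3.png",I[...,::-1])
s=telemetry.observe(); print(s["time_s"],s["position"],s["wrist_force"],s["opening"],rot(s["tool_rot"]).round(3))
P=cloud(k,D).reshape(-1,3); g=P[(np.abs(P[:,0]-505)<90)&(np.abs(P[:,1]+147)<75)]
for lo,hi in((20,33),(34,44),(50,75)):
    q=g[(g[:,2]>lo)&(g[:,2]<hi)]
    if len(q)>3: print(lo,hi,len(q),q.mean(0).round(1),cv2.minAreaRect(q[:,:2].astype(np.float32)),q[:,2].max())
E
```

```text
6.55 [475.51731326 -51.02539601 270.07051936] [ 0.6662988   0.43707231 -2.43577709] 25.282921623680366 [[-0.956 -0.292 -0.   ]
 [-0.292  0.956  0.   ]
 [ 0.     0.    -1.   ]]
20 33 3905 [ 497.9 -155.2   27.7] ((504.63983154296875, -148.1640625), (99.81005096435547, 99.67564392089844), 20.15619468688965) 32.93669534057585
34 44 606 [ 498.8 -144.9   37.4] ((504.52496337890625, -148.42233276367188), (50.90093994140625, 50.77393341064453), 62.22050476074219) 40.274600438681716
50 75 628 [ 501.3 -146.3   61.6] ((502.5736083984375, -147.27455139160156), (34.124691009521484, 30.0645694732666), 62.40950012207031) 70.43191394678325
```

View pics/w3.png

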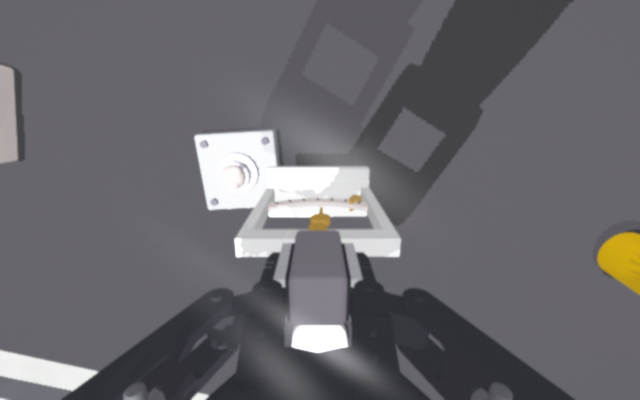

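>>> {"method": "play_rows", "body": {
  "increments": [
    [-1, 0.7, -10, 0, 0, 0, 0],
    [-1, 0, -22, 0, 0, 0, 0],
    [-1, 0, -28, 0, 0, 0, 0],
    [-1, 0, -22, 0, 0, 0, 0],
    [-1, 0, -14, 0, 0, 0, 0],
    [-1, 0, -5.4, 0, 0, 0, 0],
    [-1, 0, 0, 10, 0, 0, 0],
    [-1, 0, 0, 15, 0, 0, 0],
    [-1, 0, 0, 7, 0, 0, 0],
    [-1, 0, 0, 0, 0, 0, 0]
  ]
}}

```text
time_s: 7.8
position: [503.8, -148.3, 236.9]
tool_rot: [-0.001, -0.147, 0.989, 0.001]
wrist_force: [-0.5, 0.1, -2.3]
opening: 25.6
```

>>> {"method": "play_rows", "body": {
  "increments": [
    [-1, 0, 0, 0, 0, 0, 0],
    [-1, 0, 0, 0, 0, 0, 0],
    [-1, 0, 0, 0, 0, 0, 0],
    [-1, 0, 0, 0, 0, 0, 0]
  ]
}}

```text
time_s: 8.3
position: [504.6, -148.9, 238.6]
tool_rot: [0.0, -0.147, 0.989, -0.0]
wrist_force: [-0.4, 0.4, -2.2]
opening: 24.9
```

```bash
cat > look.py <<'E'
from h import *
import sys
n=sys.argv[1]
for c in("wrist","side"):
    k=cam(c); I,D=vision.get_image(c); np.savez(f"{c}_{n}.npz",I=I,D=D,o=k[1],A=k[2])
    s=telemetry.observe(); Rt=rot(s["tool_rot"]); p=np.array(s["position"]); P=cloud(k,D)
    if c=="wrist":
        print(s["time_s"],p.round(1),"F",(p+Rt[:,2]*161.2).round(1),"lean",np.arcsin(-Rt[2,1]).round(3),np.arctan2(Rt[1,2],-Rt[2,2]).round(3),s["wrist_force"].round(2),s["opening"].round(1))
        print(Rt.round(3))
        H=cv2.cvtColor(I,cv2.COLOR_RGB2HSV); m=cv2.inRange(H,(10,110,60),(28,255,255)); m[:170]=0;m[240:]=0;m[:,:255]=0;m[:,385:]=0
        nn,L,S,C=cv2.connectedComponentsWithStats(m)
        for i in range(1,nn):
            if S[i,4]>3:
                q=(P[L==i]-p)@Rt; q=q[(q[:,2]>20)&(q[:,2]<150)]
                print(S[i],C[i].round(1),"tool",np.median(q,0).round(1),q.min(0).round(1),q.max(0).round(1))
        q=(P.reshape(-1,3)-p)@Rt   # foot top in tool frame
        f=q[(q[:,2]>140)&(q[:,2]<158)&(np.abs(q[:,1])<56)&(np.abs(q[:,0])<30)]
        if len(f)>10: print("foot",len(f),f.mean(0).round(1),f.min(0).round(1),f.max(0).round(1),np.polyfit(f[:,1],f[:,2],1).round(3))
    else:
        Q=P.reshape(-1,3); g=Q[(np.hypot(Q[:,0]-504.5,Q[:,1]+148.2)<14)&(Q[:,2]>45)&(Q[:,2]<75)]
        if len(g): print("stone pts",len(g),g[:,2].max().round(1))
    w=I[100:300,200:460] if c=="wrist" else I[190:290,255:385]
    cv2.imwrite(f"pics/{c}_{n}.png",cv2.resize(w[...,::-1],None,fx=780/w.shape[1],fy=780/w.shape[1],interpolation=cv2.INTER_CUBIC)[:600])
E
python3 look.py a
```

```text
Traceback (most recent call last):
  File "look.py", line 8, in <module>
    print(s["time_s"],p.round(1),"F",(p+Rt[:,2]*161.2).round(1),"lean",np.arcsin(-Rt[2,1]).round(3),np.arctan2(Rt[1,2],-Rt[2,2]).round(3),s["wrist_force"].round(2),s["opening"].round(1))
                                                                                                                                                                    ^^^^^^^^^^^^^^^^^^
AttributeError: 'float' object has no attribute 'round'
```

```bash
sed -i 's/s\["opening"\].round(1)/round(s["opening"],1)/' look.py; python3 look.py a
```

```text
8.4 [ 504.5 -148.9  238.4] F [ 504.6 -148.9   77.2] lean 0.0 -0.0 [-0.5   0.31 -3.9 ] 25.3
[[-0.957 -0.291  0.   ]
 [-0.291  0.957 -0.   ]
 [-0.    -0.    -1.   ]]
[350 197  10   6  39] [354.1 199. ] tool [  4.8  31.9 117. ] [  3.4  28.  110.6] [  5.2  36.9 122.6]
[308 212  20  18 277] [317.6 221.9] tool [-2.   0.6 86.3] [-6.8 -7.3 46.2] [  8.2   7.8 105.7]
foot 3843 [  5.5  -0.6 149.6] [-25.  -49.8 140.1] [ 25.3  50.2 158. ] [3.00000e-03 1.49628e+02]
stone pts 11 59.4
```

View pics/side_a.png

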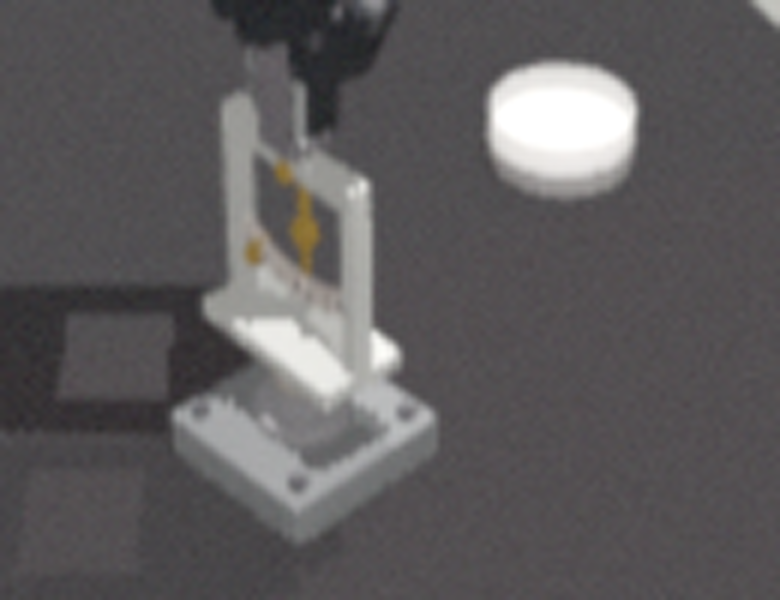

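>>> {"method": "play_rows", "body": {
  "increments": [
    [-1, 0, 0, 3, 0, 0, 0],
    [-1, 0, 0, 3, 0, 0, 0],
    [-1, 0, 0, 3, 0, 0, 0],
    [-1, 0, 0, 2, 0, 0, 0],
    [-1, 0, 0, 0, 0, 0, 0],
    [-1, 0, 0, 0, 0, 0, 0],
    [-1, 0, 0, 0, 0, 0, 0],
    [-1, 0, 0, 0, 0, 0, 0]
  ]
}}

```text
time_s: 9.45
position: [504.5, -148.9, 227.4]
tool_rot: [0.0, -0.147, 0.989, 0.0]
wrist_force: [-0.4, 0.9, -0.9]
opening: 25.3
```

```bash
python3 look.py b
```

```text
9.5 [ 504.5 -148.9  227.4] F [ 504.5 -148.9   66.2] lean 0.0 -0.0 [-0.31  0.53 -0.74] 25.2
[[-0.957 -0.291  0.   ]
 [-0.291  0.957 -0.   ]
 [-0.    -0.    -1.   ]]
[350 196  10   7  43] [354.3 198.9] tool [  4.8  32.1 118.3] [  3.1  27.8 109.9] [  5.4  36.9 123.9]
[308 212  20  18 272] [317.6 221.9] tool [-1.9  0.6 86.3] [-7.3 -7.3 46.4] [  8.5   7.8 106.7]
foot 3831 [  5.5  -0.6 149.7] [-25.2 -49.7 140.1] [ 25.5  50.1 157.7] [2.00000e-03 1.49675e+02]
stone pts 3 74.3
```

>>> {"method": "play_rows", "body": {
  "increments": [
    [-1, 0, 5.91, 0.11, 2.1, 0, 0],
    [-1, 0, 5.91, 0.11, 2.1, 0, 0],
    [-1, 0, 5.91, 0.11, 2.1, 0, 0],
    [-1, 0, 5.91, 0.11, 2.1, 0, 0],
    [-1, 0, 5.91, 0.11, 2.1, 0, 0],
    [-1, 0, 5.91, 0.11, 2.1, 0, 0],
    [-1, 0, 0, 0, 0, 0, 0],
    [-1, 0, 0, 0, 0, 0, 0]
  ]
}}

```text
time_s: 10.55
position: [494.1, -114.6, 223.2]
tool_rot: [0.016, -0.146, 0.983, -0.108]
wrist_force: [-0.8, 2.0, 0.1]
opening: 25.2
```

```bash
python3 look.py c
```

```text
10.6 [ 494.1 -114.9  223.3] F [ 504.3 -148.4   65.9] lean 0.219 -0.21 [ 0.05  1.72 -0.25] 25.3
[[-0.957 -0.284  0.063]
 [-0.291  0.934 -0.208]
 [ 0.    -0.217 -0.976]]
[350 198   8   5  24] [353.3 199.7] tool [  4.7  31.3 115.7] [  3.6  28.5 111.1] [  5.3  34.9 119.8]
[309 211  31  19 311] [325.9 222.6] tool [-2.1  7.4 84.6] [-8.2 -4.8 46.1] [  8.4  17.7 109.2]
foot 3846 [  5.5  -0.3 149.6] [-24.8 -49.5 140.1] [ 25.5  50.7 157.3] [1.00000e-03 1.49598e+02]
stone pts 8 74.7
```

>>> {"method": "play_rows", "body": {
  "increments": [
    [-1, 0, 5.91, -0.2, 2.1, 0, 0],
    [-1, 0, 5.91, -0.2, 2.1, 0, 0],
    [-1, 0, 5.91, -0.2, 2.1, 0, 0],
    [-1, 0, 5.91, -0.2, 2.1, 0, 0],
    [-1, 0, 5.91, -0.2, 2.1, 0, 0],
    [-1, 0, 5.91, -0.2, 2.1, 0, 0],
    [-1, 0, 0, 0, 0, 0, 0],
    [-1, 0, 0, 0, 0, 0, 0],
    [-1, 0, 0, 0, 0, 0, 0],
    [-1, 0, 0, 0, 0, 0, 0]
  ]
}}

```text
time_s: 11.9
position: [484.4, -82.8, 213.8]
tool_rot: [0.032, -0.143, 0.965, -0.216]
wrist_force: [-0.7, 3.2, -0.4]
opening: 25.1
```

>>> {"method": "play_rows", "body": {
  "increments": [
    [-1, 0, 0, 0, 0, 0, 0],
    [-1, 0, 0, 0, 0, 0, 0],
    [-1, 0, 0, 0, 0, 0, 0],
    [-1, 0, 0, 0, 0, 0, 0],
    [-1, 0, 0, 0, 0, 0, 0],
    [-1, 0, 0, 0, 0, 0, 0],
    [-1, 0, 0, 0, 0, 0, 0],
    [-1, 0, 0, 0, 0, 0, 0]
  ]
}}

```text
time_s: 12.9
position: [484.3, -82.7, 213.7]
tool_rot: [0.032, -0.144, 0.965, -0.216]
wrist_force: [-0.8, 1.1, -1.6]
opening: 25.6
```

```bash
python3 look.py d
```

```text
12.95 [484.4 -82.7 213.7] F [ 504.3 -148.3   67.9] lean 0.44 -0.423 [-0.21  2.18 -0.57] 25.3
[[-0.957 -0.263  0.124]
 [-0.291  0.866 -0.407]
 [-0.    -0.426 -0.905]]
[350 197   9   6  42] [353.8 199.5] tool [  4.7  31.9 116.7] [  2.8  28.2 110.6] [  5.3  36.  122.5]
[330 210  22  19 228] [340.7 221.9] tool [-3.1 18.3 83.7] [-7.7  9.7 73.3] [ -1.5  29.3 112.3]
[309 223  18   7 108] [317.5 226.4] tool [ 7.7  0.1 51.1] [ 6.8 -5.1 46.2] [ 8.3  6.  57.2]
foot 3858 [  5.3  -0.6 149.5] [-24.8 -49.5 140. ] [ 25.3  50.3 157.3] [-1.00000e-03  1.49454e+02]
stone pts 22 60.0
```

View pics/wrist_d.png

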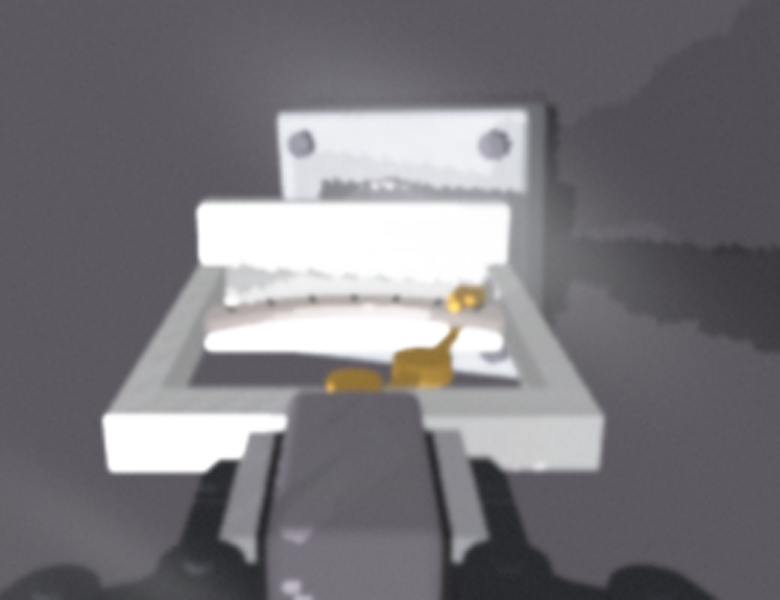

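View pics/side_d.png

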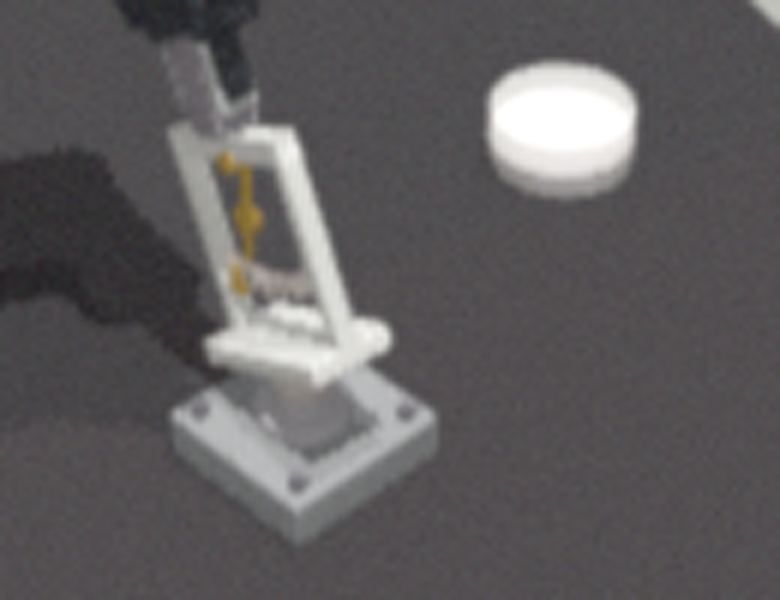

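>>> {"method": "play_rows", "body": {
  "increments": [
    [-1, 0, 0, 0.8, 0, 0, 0],
    [-1, 0, 0, 0.7, 0, 0, 0],
    [-1, 0, 0, 0, 0, 0, 0],
    [-1, 0, 0, 0, 0, 0, 0],
    [-1, 0, 0, 0, 0, 0, 0],
    [-1, 0, 0, 0, 0, 0, 0],
    [-1, 0, 0, 0, 0, 0, 0],
    [-1, 0, 0, 0, 0, 0, 0],
    [-1, 0, 0, 0, 0, 0, 0],
    [-1, 0, 0, 0, 0, 0, 0]
  ]
}}

```text
time_s: 14.25
position: [484.5, -83.3, 212.4]
tool_rot: [0.032, -0.144, 0.965, -0.216]
wrist_force: [-0.4, 4.0, -0.1]
opening: 25.4
```

```bash
python3 look.py e; python3 - <<'E'
from h import *
F=[]
for i in range(12): vision.get_image("side"); F.append(telemetry.observe()["wrist_force"])
print(np.mean(F,0),np.std(F,0))
E
python3 look.py f
```

```text
14.3 [484.6 -83.2 212.4] F [ 504.5 -148.9   66.5] lean 0.44 -0.423 [ 0.12  3.95 -0.  ] 25.6
[[-0.957 -0.263  0.124]
 [-0.291  0.866 -0.407]
 [-0.    -0.426 -0.905]]
[350 197   9   7  44] [353.7 199.7] tool [  4.7  31.8 116. ] [  2.5  28.2 111.4] [  5.2  35.8 122.5]
[331 210  21  19 222] [340.8 221.9] tool [-3.1 18.4 83.6] [-7.8 10.4 74. ] [ -1.3  29.2 111.6]
[309 223  18   8 111] [317.3 226.4] tool [ 7.8  0.1 51. ] [ 6.9 -5.1 36.5] [11.9  5.9 57.7]
foot 3870 [  5.3  -0.6 149.5] [-24.9 -49.5 140.1] [ 25.5  50.6 156.7] [ -0.    149.469]
stone pts 19 58.8
[-0.90342847  3.28674713 -0.16931972] [0.5077857  0.49369363 0.36456892]
15.0 [484.5 -83.3 212.4] F [ 504.5 -148.9   66.5] lean 0.44 -0.423 [-1.02  3.11 -0.6 ] 25.2
[[-0.957 -0.263  0.124]
 [-0.291  0.866 -0.407]
 [-0.    -0.426 -0.905]]
[350 197   9   7  44] [353.8 199.7] tool [  4.5  32.  116.2] [  2.5  28.1 111.4] [  5.2  36.  122.6]
[331 210  21  19 223] [340.8 221.9] tool [-3.2 18.4 83.8] [-7.7 10.4 74.3] [ -1.6  29.2 111.5]
[309 223  18   8 111] [317.3 226.4] tool [ 7.8  0.1 50.5] [ 6.9 -5.  36.6] [11.8  5.9 56.9]
foot 3868 [  5.3  -0.5 149.4] [-25.1 -49.5 140.1] [ 25.2  50.6 156.8] [ -0.    149.434]
stone pts 22 74.5
```

```bash
python3 -c "
from plant import arm; print(arm.job_done())"
```

```text
the job is handed in; nothing more can be done
None
```

I took the gauge by its grip block, stood it upright on the stud and held it there for about half a second. I then leaned it 0.44 rad towards its +y and handed the job in at about 15 s, still gripping it; no verdict was reported.

| Last check | Reading | Limit |
|---|---|---|
| Pointer and tab angle (wrist camera) | 0.44 and 0.45 rad, so the tips are about 1 mm apart | within 4 mm |
| Pointer movement | none in two looks 0.7 s apart | under 0.3 rad/s |
| Stud pressed down | about 5.7 mm, from a vertical push of about 2.8 N | 1 to 14 mm |
| Height of the foot's middle | 66.5 mm | over 45 mm |
| Foot's middle to stud axis | about 1 mm sideways | within 30 mm |
| Lean out of the scale's plane | about 0 | at most 0.2 rad |

- **Stud depth:** this comes from the wrist force, which is noisy at about 0.4 N. The foot's height agrees with it only roughly: it gives 3.5 mm, to which I added about 2 mm estimated for the stone's dome.
- **Unused reading:** the side camera's depth points near the stone jumped between about 59 and 75 mm, so I did not use them.
- **Other objects:** the arm kept clear of the dishes, jar and tip box. I did not measure their positions again at the end; the dishes looked unmoved in the last side picture.

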